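# Farrier's nail restock: front box from the flow lane

### The arm

A 7-joint arm with a two-finger parallel gripper is mounted at the origin on the work surface. World frame = base frame: x ahead of the robot, y to its left, z up, the work surface at z = 0. Lengths are in m, angles in rad, forces in N, time in s.
With the tool pointing down it reaches from about 0.4 to 0.875 m from the base axis. Payload 19.3 kg.
Tool frame: the origin (TCP) lies midway between the tips of the shut fingers; the grasp point (between the pads) lies bot.tcp_to_grasp behind it (bot.tcp_to_grasp is the distance from the TCP to the grasp point, in m); z points along the fingers, y is the line along which they close (so a half turn about z gives the same grasp; the last joint's range is limited). The gripper opens to 85 mm and grips with 20 to 120 N. Pads are 22 mm wide; open, the fingers measure 114 mm over their backs; the gripper's body (76 mm by 85 mm) begins 54 mm behind the grasp point. The pads swing forward as they close: fully open they stand 13 mm farther back than shut.
Start: joints at [-1.27, 0.521, -0.036, 1.599, 0.021, 1.021, -0.113], TCP at [0.226, 0.583, 0.231] pointing down, gripper open.
Joint ranges: [-2.91, 2.91], [-0.3, 2.13], [-1.5, 1.42], [0.17, 2.43], [-1.26, 4.41], [0.16, 1.93], [-2.52, 2.52]. Speed limits (rad/s): [1.89, 1.89, 2.39, 2.39, 3.01, 3.01, 3.01].

### API

Orientations are given as [roll, pitch, yaw] about the fixed x, y, z axes, in that order (R = Rz(yaw) Ry(pitch) Rx(roll)).
In Python, from workcell import observe, imaging, bot gives the robot as it stands.
- The arm moves only by the tool send_rows, never from a script. Its argument "plan" is text: rows parted by semicolons, each of 7 numbers parted by spaces: the shift along the tool's x, y, z in m, then the turn, a rotation vector about the tool's x, y, z in degrees, then the finger opening in m, from 0 to 0.0854. In form: dx dy dz rx ry rz claw; .... A call has 1 to 10 rows; each row is the pose to reach, as a shift and turn from the pose commanded when the call began, along the tool's axes at that moment; what a row does not reach only later rows make up. A row lasts 1/12 s, in which the tool goes at most 41.7 mm and 7.16 degrees, less where a joint would pass 70% of its speed; a pose out of reach is approached as far as the arm can. A call with a gripper value outside its range is refused whole. The fingers move at their own pace and stop on an object; "grip_force" is the grip in N (left out, the last holds). Time passes only in rows, so rows that repeat a pose let the fingers close. It gives the time, the measured TCP pose, the force, the opening and the grip force at its end, in the units of the state.
- observe(): the state, without advancing time (a new reading comes with each control period).
- imaging.grab_frame(name): name is "side" or "top" or "wrist"; returns a dict with "color" (400x640x3 uint8, red, green, blue), "fx", "fy", "cx", "cy" (pixels), "dist_coeffs" ([k1, k2, p1, p2, k3] as OpenCV has them; the pictures are not rectified), "eye" and "orientation" of the camera in the world; the wrist camera has in their place "tool_from_camera" (4x4, takes a point from camera to tool coordinates, whose origin is the TCP and whose axes are the flange's). Camera axes: x right, y down, z forward; pixel columns grow to the right and rows downward; lengths in m; the calibration is good to about 2 mm. A picture is of the moment at which its call begins: read the wrist's pose just before it. There is no depth.
- bot.job_done(): hands the job in; it is judged then, once.
The state is a dict: "clock": time; "qpos": joint angles; "qd": joint speeds; "joint_efforts": joint torques, N m; "position": TCP position; "tool_rot": TCP orientation; "force": force on the tool from outside, world axes, zero at the start; "moment": the same for the moment, N m; "grip_width": finger opening in m; "finger_force": force on a finger pad.
Only numpy, scipy, OpenCV 4.12 (cv2) and the standard library are available. Lean on these libraries where they do the work, as an engineer would, in place of code of your own. Each camera call takes 0.05 s, during which the arm holds its last target. There are 200 camera calls.

### The job

Two sloped roller lanes on the farrier's bench hold boxes of horseshoe nails. Take the front (lowest) blue-lidded box out of its lane so that the blue boxes behind it roll down to the stop, and set it down gently, lid up, lying flat inside the empty green tray. Leave the red-lidded boxes in their lane as they are.

Things in the scene. Friction and masses are not known exactly. Their poses are not given: they have to be found in the camera images.
- blue_front: Front (lowest) blue-lidded closed card box, rigid, 64 long (x) x 56 wide (y) x 50 high (z) mm, 0.3 kg. Origin: centre of its underside, 55 mm above the bench. Leans 9 deg on its lane: x points up the slope, away from the robot (within 7 deg), y across, z square to the rollers. Grip its two sides (56 mm apart) from above, clear of the low rails; the next box touches its back. Lifts out freely along its z.
- blue_next: Second blue box, same size and origin, behind the first; a third follows. When the first is over 50 mm off the rollers they roll 64 mm down to the stop by themselves within 2 s. Lane: free-turning rollers, fixed to the bench; wooden side rails 8 mm wide, 2 mm clear of the boxes, tops 8 mm above the roller plane (the boxes' undersides); steel stop in front, top 16 mm above that plane.
- tray: Empty green square tray fixed to the bench, 140 x 140 mm outside, 130 x 130 inside, rim 14 mm high, floor 5 mm above the bench. Origin: centre of its underside, on the bench; z up, x and y along its sides (turned up to 20 deg). It stands beside or between the two lanes, at least 60 mm from them. Lane tops and boxes reach 130 mm above the bench.
- red_front: Bystander: front box of the other lane (same lane, same size and origin), with a red lid; one more red one behind it. To be left alone.

How it is judged:
By the outcome, as a careful person would: the job done as asked, in the order asked, and still so for the second after the job is handed in, with the robot touching nothing.
It also fails if it takes over 35 s, if anything falls off the work surface, if the arm or the gripper's body presses on something with over 40 N, if the wrist force passes 120 N, or if a joint passes its speed limit or range.

## Working session

There is one attempt and no reset: what is moved stays moved. The work goes in short steps, Python scripts to look and compute and a tool call to move; the robot and the scene stay as the last step left them, time stands still between calls to the robot, and variables do not carry over. Pictures are saved under pics/ and viewed, at most 10 in all, crops included, and the job is handed in when it is done.

Besides the shell and the picture viewer there is one more tool, called after ">>>" as name(argument=value, ...), one argument or row to a line, values as JSON. send_rows: Moves the arm, as the interface text tells. Its arguments: {"type":"object","properties":{"plan":{"type":"string"},"grip_force":{"type":"number"}},"required":["plan"]}

```bash
mkdir -p pics
python3 - <<'E'
from workcell import observe, imaging, bot
import cv2
s=observe(); print(s, bot.tcp_to_grasp)
for n in("top","side"):
    f=imaging.grab_frame(n); cv2.imwrite(f"pics/{n}0.png",f["color"][:,:,::-1]); print({k:v for k,v in f.items() if k!="color"})
E
```

```text
{'clock': 0.0, 'qpos': array([-1.27018987,  0.52201316, -0.03631819,  1.60001093,  0.02121004,
        1.02111326, -0.11280591]), 'qd': array([ 0.00062217,  0.00136188, -0.00016545, -0.00167212,  0.0011493 ,
       -0.000945  , -0.00027948]), 'joint_efforts': array([-2.26238262e-03, -9.27099752e+01,  1.97868124e+00, -3.69929087e+01,
        1.76414702e-02,  8.11348145e-03,  3.85943770e-05]), 'position': array([0.22639711, 0.58218282, 0.23072533]), 'tool_rot': array([-3.14043728e+00,  9.68308125e-05,  2.77076769e+00]), 'force': array([ 1.06793223, -0.16550583,  0.13335754]), 'moment': array([ 0.02181891,  0.01294014, -0.04410101]), 'finger_force': 0.0, 'grip_width': 0.08542819067735154} 0.0187
{'fx': 509.65929736316275, 'fy': 509.65929736316275, 'cx': 321.0876253264326, 'cy': 206.11236014523388, 'dist_coeffs': array([0.03212688, 0.        , 0.        , 0.        , 0.        ]), 'eye': array([0.41677902, 0.00302563, 1.00323825]), 'orientation': array([-3.00412593, -0.00318665, -1.54391066])}
{'fx': 362.27518814210885, 'fy': 362.27518814210885, 'cx': 322.25434509113626, 'cy': 204.5507092286028, 'dist_coeffs': array([-0.0480216,  0.       ,  0.       ,  0.       ,  0.       ]), 'eye': array([ 0.42778927, -0.58601366,  0.41592084]), 'orientation': array([-2.07447875, -0.00470374, -0.18546472])}
```

View pics/top0.png

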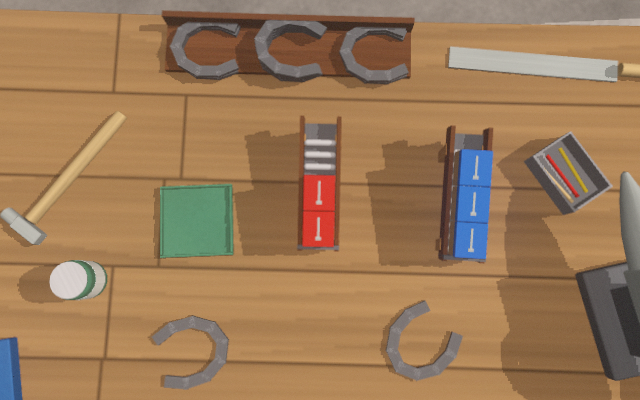

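View pics/side0.png

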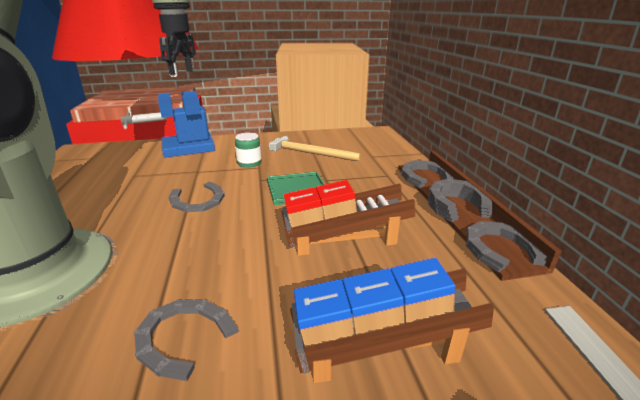

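The top view shows the blue boxes at columns 455–492, rows 150–260, with the front one at the bottom around (471,240). The tray is at (196,221) and the red lane at (319,190). The side view agrees: the blue lane is nearest that camera, so its y is negative.

```bash
cat > h.py <<'E'
import numpy as np, cv2
from scipy.spatial.transform import Rotation as R
from workcell import observe, imaging, bot
def rays(f,px,T=None):
    K=np.array([[f["fx"],0,f["cx"]],[0,f["fy"],f["cy"]],[0,0,1]])
    u=cv2.undistortPoints(np.float64(px).reshape(-1,1,2),K,f["dist_coeffs"]).reshape(-1,2)
    d=np.c_[u,np.ones(len(u))]
    if T is None: return f["eye"],d@R.from_euler("xyz",f["orientation"]).as_matrix().T
    return T[:3,3],d@T[:3,:3].T
def plane(o,d,p,n): return o+d*(((p-o)@n)/(d@n))[:,None]
def mask(img,c):
    h,s,v=cv2.split(cv2.cvtColor(img,cv2.COLOR_RGB2HSV))
    r={"blue":(h>100)&(h<125)&(s>130),"green":(h>55)&(h<95)&(s>70),"red":((h<6)|(h>174))&(s>180)}[c]
    return r.astype(np.uint8)
def blob(m,box):
    x0,y0,x1,y1=box; z=np.zeros_like(m); z[y0:y1,x0:x1]=m[y0:y1,x0:x1]
    n,l,st,_=cv2.connectedComponentsWithStats(z); k=1+np.argmax(st[1:,4])
    return max(cv2.findContours((l==k).astype(np.uint8),cv2.RETR_EXTERNAL,cv2.CHAIN_APPROX_NONE)[0],key=len).reshape(-1,2)
E
python3 - <<'E'
from h import *
f=imaging.grab_frame("top"); im=f["color"]
m=mask(im,"blue")
c=blob(m,(430,120,520,280)); t=np.radians(9)
yaw=0.; p=np.array([.35,-.28,.1044])
for i in range(6):
    n=np.array([-np.sin(t)*np.cos(yaw),-np.sin(t)*np.sin(yaw),np.cos(t)])
    ax=np.array([np.cos(t)*np.cos(yaw),np.cos(t)*np.sin(yaw),np.sin(t)]); ay=np.cross(n,ax)
    P=plane(*rays(f,c),p,n); q=np.c_[(P-p)@ax,(P-p)@ay]
    rc=cv2.minAreaRect(q.astype(np.float32)); b=cv2.boxPoints(rc)
    # long edge direction
    e=[b[1]-b[0],b[2]-b[1]]; e=max(e,key=np.linalg.norm); e=e*np.sign(e[0])
    dy=np.arctan2(e[1],e[0]); u=e/np.linalg.norm(e)
    ctr=np.array(rc[0])-u*0.064
    pn=p+ax*ctr[0]+ay*ctr[1]; pn[2]=.1044; yaw+=dy; p=pn
print("lid front centre",p,"yaw deg",np.degrees(yaw),"size",rc[1]); print("underside",p-n*.05)
g=blob(mask(im,"green"),(140,170,250,275))
P=plane(*rays(f,g),np.array([0,0,.014]),np.array([0,0,1.]))
rc=cv2.minAreaRect(P[:,:2].astype(np.float32)); print("tray",rc)
cr=im[110:280,420:520]; cv2.imwrite("pics/c1.png",cv2.resize(cr,None,fx=3.5,fy=3.5,interpolation=cv2.INTER_CUBIC)[:,:,::-1])
f=imaging.grab_frame("side"); c=blob(mask(f["color"],"blue"),(280,240,470,360))
Q=plane(*rays(f,c),p,n); q=np.c_[(Q-p)@ax,(Q-p)@ay]; print("side rect",cv2.minAreaRect(q.astype(np.float32)),q.min(0),q.max(0))
E
```

```text
lid front centre [ 0.4882426  -0.26022674  0.1044    ] yaw deg -1.8714854 size (0.19050052762031555, 0.057088010013103485)
underside [ 0.49606015 -0.26048218  0.05501558]
tray ((0.5195307731628418, 0.24622291326522827), (0.1374385803937912, 0.13917218148708344), 3.9965779781341553)
side rect ((0.06273089349269867, -0.008389011025428772), (0.1895914524793625, 0.06588251143693924), 0.04086806997656822) [-0.03206823 -0.04139054] [0.15753706 0.02452748]
```

View pics/c1.png

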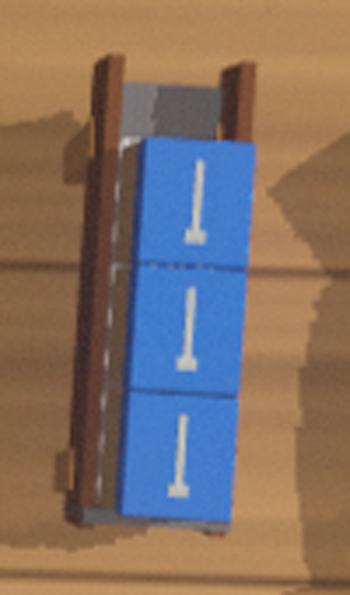

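The crop shows three blue lids with the front one nearest the stop, and the mapped size (190×57 mm) matches three boxes. Next I compute moves towards a hover over the front box.

```bash
cat >> h.py <<'E'
def frame(yaw,tilt):  # box axes as columns
    return R.from_euler("ZY",[yaw,-tilt],degrees=True).as_matrix()
FLIP=np.diag([-1.,1,-1])
def tool(yaw,tilt): return frame(yaw,tilt)@FLIP
def step(p0,R0,p,Rt):
    d=R0.T@(np.array(p)-p0); rv=np.degrees(R.from_matrix(R0.T@Rt).as_rotvec()); print("d",d.round(4),"rv",rv.round(2))
def now():
    s=observe(); return s["position"],R.from_euler("xyz",s["tool_rot"]).as_matrix()
E
python3 - <<'E'
from h import *
p,r=now(); U=np.array([.496,-.261,.055]); Rt=tool(-1.9,9); n=frame(-1.9,9)[:,2]
a=np.array([.50,.15,.30]); step(p,r,a,Rt); step(a,Rt,U+n*.16,Rt)
E
```

```text
d [-0.4117 -0.3039 -0.0688] rv [ -1.56  -8.92 -19.3 ]
d [ 0.0288 -0.4109  0.0835] rv [0. 0. 0.]
```

>>> send_rows(
  plan="-0.2 -0.15 -0.069 -0.8 -4.5 -9.6 0.085; -0.41 -0.304 -0.069 -1.6 -8.9 -19.3 0.085; -0.41 -0.304 -0.069 -1.6 -8.9 -19.3 0.085; -0.41 -0.304 -0.069 -1.6 -8.9 -19.3 0.085; -0.41 -0.304 -0.069 -1.6 -8.9 -19.3 0.085; -0.41 -0.304 -0.069 -1.6 -8.9 -19.3 0.085; -0.41 -0.304 -0.069 -1.6 -8.9 -19.3 0.085; -0.41 -0.304 -0.069 -1.6 -8.9 -19.3 0.085; -0.41 -0.304 -0.069 -1.6 -8.9 -19.3 0.085; -0.41 -0.304 -0.069 -1.6 -8.9 -19.3 0.085",
)

```text
clock: 1.03
position: [0.4468, 0.2316, 0.2887]
tool_rot: [3.14, 0.157, 3.108]
force: [2.0, 0.6, 0.5]
grip_width: 0.0849
finger_force: 0.0
```

```bash
cat > go.py <<'E'
import sys; from h import *
x=list(map(float,sys.argv[1:])); p,r=now(); s=observe()
print(p.round(4),s["clock"],s["qpos"].round(2),s["force"].round(1),s["grip_width"])
step(p,r,x[:3],tool(x[3],x[4]))
E
python3 go.py .471 -.260 .213 -1.9 9
```

```text
[0.4468 0.2316 0.2887] 1.0333 [-0.73  0.19  0.08  1.95  0.11  0.88  0.82] [2.  0.6 0.5] 0.08490088663139245
d [-0.0282 -0.4907  0.0802] rv [ 0.1   0.02 -0.01]
```

>>> send_rows(
  plan="-0.028 -0.491 0.03 0.1 0 0 0.085; -0.028 -0.491 0.03 0.1 0 0 0.085; -0.028 -0.491 0.03 0.1 0 0 0.085; -0.028 -0.491 0.03 0.1 0 0 0.085; -0.028 -0.491 0.03 0.1 0 0 0.085; -0.028 -0.491 0.03 0.1 0 0 0.085; -0.028 -0.491 0.03 0.1 0 0 0.085; -0.028 -0.491 0.03 0.1 0 0 0.085; -0.028 -0.491 0.03 0.1 0 0 0.085; -0.028 -0.491 0.08 0.1 0 0 0.085",
)

```text
clock: 1.87
position: [0.4626, -0.1812, 0.2528]
tool_rot: [-3.141, 0.161, 3.108]
force: [2.2, 0.4, 0.7]
grip_width: 0.0851
finger_force: 0.0
```

```bash
python3 go.py .471 -.260 .213 -1.9 9
```

```text
[ 0.4626 -0.1812  0.2528] 1.8667 [-0.04  0.23  0.37  2.04 -0.19  0.74  1.99] [2.2 0.4 0.7] 0.08505981948606149
d [-0.0046 -0.0784  0.0411] rv [-0.07  0.25 -0.05]
```

>>> send_rows(
  plan="-0.005 -0.04 0.02 0 0 0 0.085; -0.005 -0.078 0.041 0 0.2 0 0.085; -0.005 -0.078 0.041 0 0.2 0 0.085; -0.005 -0.078 0.041 0 0.2 0 0.085; -0.005 -0.078 0.041 0 0.2 0 0.085",
)

```text
clock: 2.28
position: [0.4706, -0.2565, 0.2109]
tool_rot: [3.142, 0.153, 3.107]
force: [0.8, 0.7, 0.1]
grip_width: 0.0852
finger_force: 0.0
```

Run:
```python
from h import *
p,r=now(); s=observe(); print(p.round(4),s["tool_rot"].round(3),s["clock"],s["qpos"].round(2))
f=imaging.grab_frame("wrist"); cv2.imwrite("pics/w1.png",f["color"][:,:,::-1])
T=np.eye(4);T[:3,:3]=r;T[:3,3]=p;T=T@f["tool_from_camera"]; print(T.round(3))
# lid mask split by boxes: report blobs
m=cv2.erode(mask(f["color"],"blue"),np.ones((3,3),np.uint8)); n,l,st,c=cv2.connectedComponentsWithStats(m); print([(list(a),b.round()) for a,b in zip(st,c) if a[4]>300])
np.savez("w1.npz",T=T,img=f["color"],**{k:f[k] for k in("fx","fy","cx","cy","dist_coeffs")})
```

```text
[ 0.4706 -0.2565  0.2109] [3.142 0.153 3.107] 2.2833 [ 0.14  0.36  0.36  1.98 -0.3   0.7   2.22]
[[ 0.034  0.901  0.432  0.375]
 [ 0.999 -0.031 -0.013 -0.253]
 [ 0.002  0.432 -0.902  0.339]
 [ 0.     0.     0.     1.   ]]
[([np.int32(0), np.int32(0), np.int32(640), np.int32(400), np.int32(247955)], array([320., 198.])), ([np.int32(288), np.int32(167), np.int32(59), np.int32(170), np.int32(8022)], array([317., 247.]))]
```

View pics/w1.png

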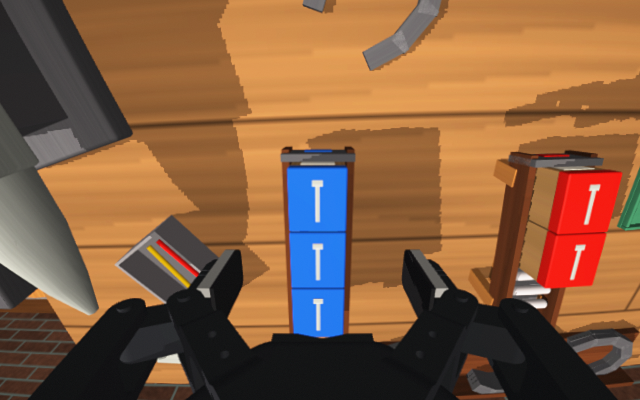

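The wrist view shows the front lid at columns 287–347, rows 167–232, nearly centred between the finger tips (columns 240 and 405). I refine its pose by casting rays onto the lid plane.

```bash
cat > lid.py <<'E'
from h import *
w=dict(np.load("w1.npz")); m=mask(w["img"],"blue"); m[:165]=0
c=blob(m,(280,160,355,300)); c=c[c[:,1]<285]
F=frame(-1.9,9); p=np.array([.4882,-.2612,.1044])
P=(plane(*rays(w,c,w["T"]),p,F[:,2])-p)@F
l=P[(c[:,0]<317)&(c[:,1]>172)]; r=P[(c[:,0]>317)&(c[:,1]>172)]; fr=P[c[:,1]<=c[:,1].min()+1]
for s in(l,r): k=np.polyfit(s[:,0],s[:,1],1); print("edge y at 0",k[1].round(4),"deg",np.degrees(k[0]).round(2))
print("front x",np.median(fr[:,0]).round(4), "tcp in box", ((now()[0]-p)@F).round(4))
E
python3 lid.py
```

```text
edge y at 0 -0.0269 deg 0.1
edge y at 0 0.0275 deg -0.05
front x -0.0348 tcp in box [-0.0005  0.0048  0.1083]
```

>>> send_rows(
  plan="0.001 -0.002 0.04 0 0 0 0.085; 0.001 -0.002 0.07 0 0 0 0.085; 0.001 -0.002 0.09 0 0 0 0.085; 0.001 -0.002 0.09 0 0 0 0.085; 0.001 -0.002 0.09 0 0 0 0.085",
)

```text
clock: 2.75
position: [0.4838, -0.258, 0.1225]
tool_rot: [3.141, 0.153, 3.11]
force: [0.3, -0.0, 1.0]
grip_width: 0.0849
finger_force: 0.0
```

```bash
python3 lid.py|tail -1; python3 go.py .4926 -.2611 .067 -1.9 9
```

```text
front x -0.0348 tcp in box [-0.0017  0.003   0.0186]
[ 0.4838 -0.258   0.1225] 2.75 [ 0.21  0.51  0.27  2.02 -0.4   0.51  2.32] [ 0.3 -0.   1. ] 0.08490442695158483
d [-0.0004 -0.0028  0.0562] rv [ 0.02 -0.22  0.07]
```

>>> send_rows(
  plan="-0.0004 -0.003 0.02 0 -0.2 0 0.085; -0.0004 -0.003 0.04 0 -0.2 0 0.085; -0.0004 -0.003 0.056 0 -0.2 0 0.085; -0.0004 -0.003 0.056 0 -0.2 0 0.085; -0.0004 -0.003 0.056 0 -0.2 0 0.085",
  grip_force=30,
)

```text
clock: 3.17
position: [0.4929, -0.2623, 0.0682]
tool_rot: [-3.141, 0.158, 3.109]
force: [-1.0, -1.2, 0.2]
grip_width: 0.085
finger_force: 0.0
```

```bash
python3 lid.py|tail -1; python3 go.py .4926 -.2611 .067 -1.9 9
```

```text
front x -0.0348 tcp in box [-0.001  -0.0009 -0.0365]
[ 0.4929 -0.2623  0.0682] 3.1667 [ 0.27  0.61  0.19  2.03 -0.46  0.4   2.38] [-1.  -1.2  0.2] 0.08499077807552494
d [0.0005 0.0012 0.0011] rv [-0.03  0.06  0.02]
```

Well centred with no contact. Closing.

>>> send_rows(
  plan="0 0.001 0 0 0 0 0.05; 0 0.001 0 0 0 0 0.05; 0 0.001 0 0 0 0 0.05; 0 0.001 0 0 0 0 0.05; 0 0.001 0 0 0 0 0.05; 0 0.001 0 0 0 0 0.05; 0 0.001 0 0 0 0 0.05; 0 0.001 0 0 0 0 0.05",
  grip_force=35,
)

```text
clock: 3.83
position: [0.4931, -0.2613, 0.0683]
tool_rot: [-3.141, 0.159, 3.108]
force: [-3.6, 3.7, 16.3]
grip_width: 0.0556
finger_force: 36.8
```

>>> send_rows(
  plan="0 0 -0.006 0 0 0 0.05; 0 0 -0.015 0 0 0 0.05; 0 0 -0.03 0 0 0 0.05; 0 0 -0.05 0 0 0 0.05; 0 0 -0.075 0 0 0 0.05; 0 0 -0.1 0 0 0 0.05; 0 0 -0.13 0 0 0 0.05; 0 0 -0.15 0 0 0 0.05; 0 0 -0.15 0 0 0 0.05",
)

```text
clock: 4.58
position: [0.4694, -0.2615, 0.2192]
tool_rot: [-3.14, 0.162, 3.107]
force: [1.5, -1.5, -3.0]
grip_width: 0.0557
finger_force: 40.4
```

```bash
python3 - <<'E'
from h import *
s=observe(); print(s["position"],s["force"],s["grip_width"],s["qpos"].round(2))
im=imaging.grab_frame("side")["color"]; cv2.imwrite("pics/s2.png",im[:,:,::-1])
E
python3 go.py .5195 .2462 .22 4 0
```

```text
[ 0.46940711 -0.26145159  0.21917829] [ 1.45604683 -1.54377114 -2.95197119] 0.05565209149413587 [ 0.14  0.35  0.37  1.98 -0.3   0.71  2.24]
[ 0.4693 -0.2608  0.2171] 4.6333 [ 0.14  0.35  0.37  1.98 -0.3   0.71  2.24] [ 0.9  0.5 -2.9] 0.055883569487781115
d [-0.0333  0.5084  0.0018] rv [-0.54  9.18 -5.9 ]
```

View pics/s2.png

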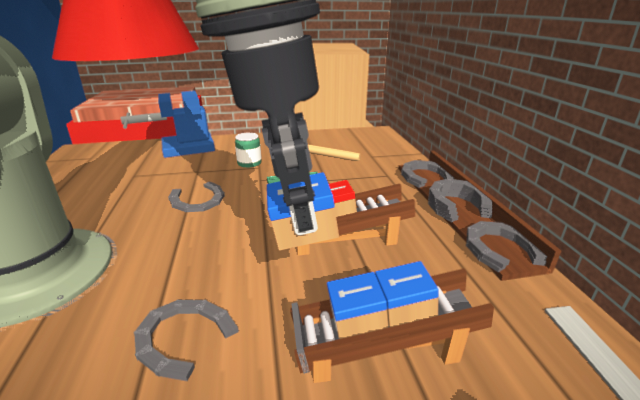

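The front box is held (about (300,200)) and the remaining blue boxes are rolling down. Next I carry it to the tray.

>>> send_rows(
  plan="-0.003 0.01 -0.03 0 0 0 0.05; -0.01 0.04 -0.03 0 1 -0.5 0.05; -0.02 0.08 -0.03 0 2 -1 0.05; -0.02 0.12 -0.03 0 3 -2 0.05; -0.03 0.16 -0.03 0 4 -3 0.05; -0.03 0.2 -0.03 0 5 -3 0.05; -0.03 0.24 -0.03 0 6 -4 0.05; -0.03 0.28 -0.03 0 7 -5 0.05; -0.033 0.32 -0.03 -0.5 8 -6 0.05; -0.033 0.36 -0.03 -0.5 9.2 -6 0.05",
)

```text
clock: 5.47
position: [0.5083, 0.1003, 0.2488]
tool_rot: [3.141, -0.006, -3.069]
force: [1.0, -0.5, -2.8]
grip_width: 0.0556
finger_force: 40.3
```

```bash
python3 go.py .5195 .2462 .22 4 0
```

```text
[0.5083 0.1003 0.2488] 5.4667 [-0.53  0.34  0.29  1.87 -0.12  0.95  1.45] [ 1.  -0.5 -2.8] 0.05555133470432691
d [-0.022   0.1447  0.0287] rv [ 0.03 -0.32  0.18]
```

>>> send_rows(
  plan="-0.005 0.03 0 0 0 0 0.05; -0.012 0.07 0 0 -0.3 0.2 0.05; -0.018 0.105 0 0 -0.3 0.2 0.05; -0.021 0.135 0.015 0 -0.3 0.2 0.05; -0.022 0.145 0.035 0 -0.3 0.2 0.05; -0.022 0.145 0.07 0 -0.3 0.2 0.05; -0.022 0.145 0.1 0 -0.3 0.2 0.05; -0.022 0.145 0.125 0 -0.3 0.2 0.05; -0.022 0.145 0.14 0 -0.3 0.2 0.05; -0.022 0.145 0.14 0 -0.3 0.2 0.05",
)

```text
clock: 6.3
position: [0.5177, 0.2435, 0.1054]
tool_rot: [-3.139, -0.004, -3.073]
force: [-1.1, -0.6, -3.1]
grip_width: 0.0555
finger_force: 40.1
```

```bash
python3 - <<'E'
from h import *
im=imaging.grab_frame("side")["color"]; cv2.imwrite("pics/s3.png",cv2.resize(im[120:260,200:420],None,fx=3.5,fy=3.5)[:,:,::-1])
im=imaging.grab_frame("wrist")["color"]; cv2.imwrite("pics/w3.png",im[:,:,::-1])
E
python3 go.py .5195 .2462 .0175 4 0
```

```text
[0.5196 0.2442 0.109 ] 6.4 [-0.68  0.61  0.2   1.85 -0.18  0.7   1.25] [ 0.2 -0.5 -2.8] 0.05552885186735385
d [-0.      0.002   0.0915] rv [-0.02  0.01 -0.11]
```

View pics/w3.png

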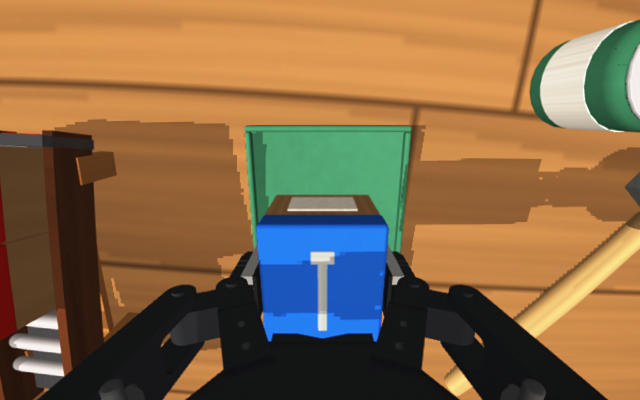

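The box hangs square and centred over the tray (lid at columns 258–387, tray at 247–410). Next I lower it, slowly at the end.

>>> send_rows(
  plan="0 0.002 0.02 0 0 0 0.05; 0 0.002 0.04 0 0 0 0.05; 0 0.002 0.055 0 0 0 0.05; 0 0.002 0.068 0 0 0 0.05; 0 0.002 0.075 0 0 0 0.05; 0 0.002 0.079 0 0 0 0.05; 0 0.002 0.082 0 0 0 0.05; 0 0.002 0.084 0 0 0 0.05; 0 0.002 0.084 0 0 0 0.05; 0 0.002 0.084 0 0 0 0.05",
)

```text
clock: 7.23
position: [0.5202, 0.2467, 0.026]
tool_rot: [3.141, 0.002, -3.074]
force: [0.2, -0.2, -2.6]
grip_width: 0.0554
finger_force: 40.3
```

```bash
python3 go.py .5195 .2462 .0185 4 0
```

```text
[0.5202 0.2467 0.026 ] 7.2333 [-0.66  0.74  0.16  1.87 -0.21  0.54  1.28] [ 0.2 -0.2 -2.6] 0.05538067983763888
d [ 0.0008 -0.0005  0.0075] rv [ 0.04  0.13 -0.11]
```

>>> send_rows(
  plan="0 0 0.001 0 0 0 0.05; 0 0 0.002 0 0 0 0.05; 0 0 0.003 0 0 0 0.05; 0 0 0.004 0 0 0 0.05; 0 0 0.005 0 0 0 0.05; 0 0 0.006 0 0 0 0.05; 0 0 0.006 0 0 0 0.05; 0 0 0.006 0 0 0 0.05",
)

```text
clock: 7.9
position: [0.5199, 0.2465, 0.0194]
tool_rot: [3.141, 0.001, -3.074]
force: [-0.1, -0.3, -3.1]
grip_width: 0.0556
finger_force: 40.3
```

>>> send_rows(
  plan="0 0 0.0005 0 0 0 0.05; 0 0 0.001 0 0 0 0.05; 0 0 0.0015 0 0 0 0.05; 0 0 0.0015 0 0 0 0.05; 0 0 0.0015 0 0 0 0.05",
)

```text
clock: 8.32
position: [0.52, 0.2466, 0.0186]
tool_rot: [3.141, 0.002, -3.074]
force: [-4.0, -1.0, 10.7]
grip_width: 0.0556
finger_force: 41.8
```

Contact is felt (about 13 N change). Releasing.

>>> send_rows(
  plan="0 0 -0.0005 0 0 0 0.05; 0 0 -0.0005 0 0 0 0.058; 0 0 -0.0005 0 0 0 0.064; 0 0 -0.0005 0 0 0 0.075; 0 0 -0.0005 0 0 0 0.08; 0 0 -0.0005 0 0 0 0.08; 0 0 -0.0005 0 0 0 0.08",
)

```text
clock: 8.9
position: [0.52, 0.2466, 0.0185]
tool_rot: [3.141, 0.002, -3.074]
force: [0.4, -0.9, 0.7]
grip_width: 0.08
finger_force: 0.0
```

>>> send_rows(
  plan="0 0 -0.005 0 0 0 0.08; 0 0 -0.015 0 0 0 0.08; 0 0 -0.03 0 0 0 0.08; 0 0 -0.06 0 0 0 0.08; 0 0 -0.1 0 0 0 0.08; 0 0 -0.14 0 0 0 0.08; 0 0 -0.18 0 0 0 0.08; 0 0 -0.2 0 0 0 0.08; 0 0 -0.2 0 0 0 0.08",
)

```text
clock: 9.65
position: [0.5214, 0.2472, 0.2243]
tool_rot: [3.137, 0.008, -3.074]
force: [0.2, 1.0, 0.3]
grip_width: 0.0797
finger_force: 0.0
```

>>> send_rows(
  plan="0.03 0 -0.02 0 0 0 0.08; 0.07 0.03 -0.04 0 0 0 0.08; 0.09 0.06 -0.06 0 0 0 0.08; 0.09 0.09 -0.06 0 0 0 0.08; 0.09 0.12 -0.06 0 0 0 0.08; 0.09 0.15 -0.06 0 0 0 0.08; 0.09 0.15 -0.06 0 0 0 0.08; 0.09 0.15 -0.06 0 0 0 0.08",
)

```text
clock: 10.32
position: [0.4188, 0.391, 0.2783]
tool_rot: [3.142, 0.001, -3.071]
force: [0.8, -1.2, 0.3]
grip_width: 0.0798
finger_force: 0.0
```

Run:
```python
from h import *
a=imaging.grab_frame("top")["color"][110:290,130:520]; b=imaging.grab_frame("side")["color"][150:350,220:500]
a=cv2.resize(a,(640,295)); b=cv2.resize(b,(420,300)); b=cv2.copyMakeBorder(b,0,0,0,220,cv2.BORDER_CONSTANT)
cv2.imwrite("pics/end.png",np.vstack([a,b])[:,:,::-1]); s=observe(); print(s["clock"],s["position"],s["force"])
```

```text
10.4167 [0.41972114 0.38906083 0.27850929] [-0.40959163 -0.67096203  0.37407908]
```

View pics/end.png

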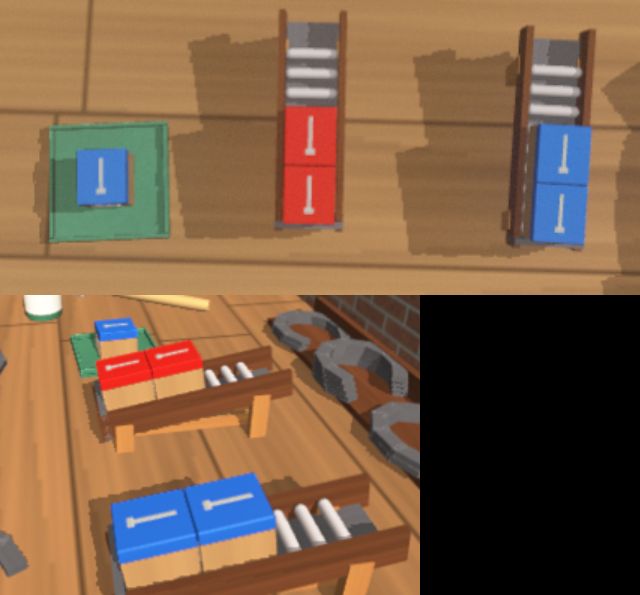

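The picture shows the box flat in the tray (about (102,178) in the upper half). The two remaining blue boxes are down at the stop, and the red boxes are unmoved.

```bash
python3 -c "
from workcell import bot; print(bot.job_done())"
```

```text
the job is handed in; nothing more can be done
None
```

The front blue box lies flat, lid up, in the green tray, the other two blue boxes have rolled down to the stop, and the red boxes look unmoved; I handed the job in at about 10.4 s on the robot's clock, but no verdict came back.

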